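# Hang the garden lantern on its stand

## Task

Hang the lantern that stands on the stone bench on the hook of the lantern stand. First swing its folded carrying bail upright while the lantern stays standing where it is; then lift the lantern by the bail and lower the dip in the middle of the bail into the hook by feel, because the hook's height was not measured and its clamp is only hand-tight, so neither press down on it nor let the lantern drop onto it. Let go, leaving the lantern hanging quietly and the tea things on the tray undisturbed.

Things in the scene. Friction and masses are not known exactly. Their poses are not given: they have to be found in the camera images.
- lantern: Round garden lantern, loose, 0.35-0.65 kg in all, standing on the bench. Origin: centre of its underside; z up; -x is the side where its bail lies folded. Dark metal foot 110 mm wide, 30 mm high; frosted diffuser 76 mm wide; flat dark metal cap 110 mm wide from 92 to 114 mm height. Below the cap there is room beside the diffuser for a fingertip under the folded bail.
- bail_hinge (a point): Middle of the bail's hinge axis, 104 mm above the lantern's underside; axes as the lantern's, hinge axis along y. The bail is a bent steel rod 8 mm thick: arms at y = +-64 mm run 52 mm out, then bend in to a straight crossbar 74 mm out (y = +-47 mm). Folded, the crossbar clears the cap by only 15 mm. In its middle (y = +-16 mm) it is bent outward into a rounded dip.
- bail (a joint): Angle of the bail about its hinge, rad: 0 = folded level to the lantern's -x side, 1.57 = upright, 3.14 = folded level to the other side. Friction of about 0.025 N m: it stays where left near upright, but may sink from low angles.
- bail_dip (a point): Centre of the rod at the peak of the dip in the middle of the bail, 86 mm from the hinge axis; moves with the bail. Its y is the lantern's y; its -x points from the hinge to the peak (up when the bail is upright). With the bail upright, 72 mm are free between the cap's top and the rod at the peak: the hook passes through there.
- bail_bar (a point): Centre of the rod on the straight crossbar, 31 mm from the bail's middle on the lantern's -y side, 74 mm from the hinge axis; axes as bail_dip. A place to pinch the 8 mm rod from above once upright (178 mm above the lantern's underside); straight from 16 to 47 mm off the middle, the same on the +y side.
- stand: Lantern stand, fixed: round dark foot 150 mm wide, 16 mm high, steel post 16 mm thick, 323 mm high. Origin: centre of the foot's underside; z up. A hand-clamped collar on the post carries a hook of 8 mm rod reaching to the stand's -x: level arm, trough, upturned tip. The lantern must never load or strike it with more than 18 N.
- under_hook (a point): Bench-height point straight below the lowest point of the hook's trough, 105 mm from the post's axis; axes as the stand's. The rod's centre at the trough is 234 to 266 mm above the bench, set by the clamp, NOT measured: feel or look for it. Arm and tip (126 mm from the post) rise 13 mm above the trough. A hung bail lies along this y, its rod centre 8 mm above the trough's.
- teapot: Bystander: white ceramic teapot, about 124 mm in diameter without spout and handle, 108 mm high, on the warming plate on the steel tray (400 x 280 mm, 22 mm high). Origin: centre of its underside.
- glass_a: Bystander: frosted glass on the tray, 68 mm in diameter, 85 mm high. Origin: centre of its underside.
- glass_b: Bystander: a like frosted glass on the tray. Origin: centre of its underside.
- bowl: Bystander: ceramic bowl on the tray, 100 mm in diameter, 50 mm high. Origin: centre of its underside.
Things that resemble listed ones, but are neither listed nor needed, are in the scene too. What is shaped like the lantern but green or turquoise is not meant.

How it is judged (in metres and radians):
On the way, in this order (a step that is already met when the one before it is completed fails the run):
1. the bail stands upright (within about 0.3 rad) while the lantern still stands where it was (within 30 mm, upright) (value of joint bail between 1.25 and 1.9 rad and distance of lantern from where it was at the start of the episode below 0.03 m and angle between lantern's own z axis and vertical below 0.08 rad), for 0.2 s.
2. the lantern hangs from the hook by the dip of its bail, clear of the bench (contact force between lantern and stand above 1.5 N and horizontal distance between bail_dip and under_hook below 0.012 m and height (world z) of lantern above 0.03 m and angle between lantern's own z axis and vertical below 0.25 rad), for 0.2 s.
At the end, for the whole second after the job is handed in: The lantern hangs still and released from the hook: bail up (1.1 to 2.05 rad), dip's peak within 12 mm horizontally of the trough's lowest point, underside over 30 mm above the bench, tilt below 0.25 rad, over 1.5 N on the stand, slower than 0.03 m/s and 0.3 rad/s (all of step 2 and value of joint bail between 1.1 and 2.05 rad and linear speed of lantern below 0.03 m/s and angular speed of lantern below 0.3 rad/s and contact force between the fingers and lantern below 0.1 N); the robot touches nothing.
It fails at once if the lantern loads or strikes the hook or stand with more than 18 N (contact force between lantern and stand above 18 N).
It fails at once if the lantern is let go in the air and drops, neither the fingers nor the hook carrying it (height (world z) of lantern above 0.02 m and contact force between the fingers and lantern below 0.2 N and contact force between lantern and stand below 0.2 N).
It fails at once if the lantern is tipped by more than 0.6 rad (angle between lantern's own z axis and vertical above 0.6 rad).
It fails at once if a tea thing is moved by more than 20 mm (distance of any of teapot, glass_a, glass_b, bowl from where it was at the start of the episode above 0.02 m).
It also fails if it takes over 72 s, if anything falls off the work surface, if the arm or the gripper's body presses on something with over 40 N, if the wrist force passes 120 N, or if a joint passes its speed limit or range.

## Robot

A 6-joint arm with a two-finger parallel gripper is mounted at the origin on the work surface. World frame = base frame: x ahead of the robot, y to its left, z up, the work surface at z = 0. Lengths are in m, angles in degrees, forces in N, time in s.
With the tool pointing down it reaches from about 0.25 to 0.725 m from the base axis. Payload 9.7 kg.
Tool frame: the origin (TCP) lies midway between the tips of the shut fingers; the grasp point (between the pads) lies 19 mm behind it; z points along the fingers, y is the line along which they close (so a half turn about z gives the same grasp; the last joint's range is limited). The gripper opens to 85 mm and grips with 20 to 120 N. Pads are 22 mm wide; open, the fingers measure 114 mm over their backs; the gripper's body (76 mm by 85 mm) begins 54 mm behind the grasp point. The pads swing forward as they close: fully open they stand 13 mm farther back than shut.
Start: joints at [72.479, 4.979, 10.078, 95.1, 0, 90], TCP at [0.166, 0.524, 0.231] pointing down, gripper open.
Joint ranges: [-179.16, 179.16], [-48.56, 103.87], [-65.8, 70.77], [-126.05, 130.52], [-82.76, 87.17], [-180, 180]. Speed limits (degrees/s): [127.2, 127.2, 147.25, 180, 180, 180].

## Interface

Orientations are given as [roll, pitch, yaw] about the fixed x, y, z axes, in that order (R = Rz(yaw) Ry(pitch) Rx(roll)).
In Python, from workcell import bot gives the robot as it stands.
- The arm moves only by the shell command python3 -m crank 'ROWS' [FORCE]. ROWS is JSON, a list of rows, each an object with "gripper": the finger opening in mm, from 0 to 85.4; "travel": the shift along the tool's x, y, z in mm, a list of three; "twist": the turn, a rotation vector about the tool's x, y, z in rad, a list of three. In form: [{"gripper": gripper, "travel": [tx, ty, tz], "twist": [rx, ry, rz]}, ...]. A call has 1 to 12 rows; each row shifts and turns the commanded pose from where the row before left it, along the tool's axes as they then stand; what a row does not reach is not made up. A row lasts 1/8 s, in which the tool goes at most 62.5 mm and 10.7 degrees, less where a joint would pass 70% of its speed; a pose out of reach is approached as far as the arm can. A call is refused whole if a number of a shift passes 62.5 or a number of a turn 0.188, either way. A call with a gripper value outside its range is refused whole. The fingers move at their own pace and stop on an object; FORCE is the grip in N (left out, the last holds). Time passes only in rows, so rows that do not move let the fingers close. It gives the time, the measured TCP pose, the force, the opening and the grip force at its end, in the units of the state.
- bot.get_obs(): the state, without advancing time (a new reading comes with each control period).
- bot.camera(name): name is "side" or "top" or "wrist"; returns the picture (420x560x3 uint8, red, green, blue); there is no depth.
- bot.calibration(name): a dict with "vfov" (degrees; the focal length in pixels is half the picture's height over the tangent of half this angle, whatever the lens; pixels are square), "cx", "cy" (the principal point, pixels), "camera_from_world" (4x4, takes a point from world to camera coordinates). Camera axes: x right, y down, z forward; pixel columns grow to the right and rows downward; lengths in m; the calibration is good to about 2 mm. The wrist camera is an equidistant fisheye: a pixel r from the principal point sees the ray r / f radians off the axis. A picture is of the moment at which its call begins: read the wrist's pose just before it. calibration takes no time and is no camera call; for the wrist camera it gives the pose at the moment of the call.
- bot.job_done(): hands the job in; it is judged then, once.
The state is a dict: "time": time; "q": joint angles; "qd": joint speeds; "joint_efforts": joint torques, N m; "ee_pos": TCP position; "tcp_rot": TCP orientation; "wrist_force": force on the tool from outside, world axes, zero at the start; "torque": the same for the moment, N m; "opening": finger opening in m; "grasp_force": force on a finger pad.
Only numpy, scipy, OpenCV 4.12 (cv2) and the standard library are available. Lean on these libraries where they do the work, as an engineer would, in place of code of your own. Each camera call takes 0.05 s, during which the arm holds its last target. There are 200 camera calls.

## Working session

There is one attempt and no reset: what is moved stays moved. The work goes in short steps, Python scripts to look and compute and a shell command to move; the robot and the scene stay as the last step left them, time stands still between calls to the robot, and variables do not carry over. Pictures are saved under pics/ and viewed, at most 10 in all, crops included, and the job is handed in when it is done.

```bash
ls; mkdir -p pics
python3 - <<'E'
from workcell import bot
import cv2,numpy as np
o=bot.get_obs();print(o)
ims=[]
for n in("top","side"):
    im=bot.camera(n);cv2.imwrite(f"pics/{n}0.png",im[:,:,::-1]);c=bot.calibration(n);print(n,c)
    np.save(f"pics/{n}0.npy",im)
E
```

```text
pics
{'time': 0.0, 'q': array([7.24797237e+01, 5.01076752e+00, 1.00351097e+01, 9.51002635e+01,
       1.88898599e-05, 8.99996946e+01]), 'qd': array([ 0.09250279,  0.04674752,  0.10545927,  0.03427656,  0.00659841,
       -0.10287968]), 'joint_efforts': array([-2.25040960e-03, -5.20388961e+01,  4.64801967e+01,  1.63585012e-02,
       -8.13389624e-05,  1.46533718e-06]), 'ee_pos': array([0.16550414, 0.52426538, 0.23059214]), 'tcp_rot': array([-1.79924079e+02, -1.92945328e-05,  1.62480029e+02]), 'wrist_force': array([-0.80345075,  0.53608559, -0.17941811]), 'torque': array([-0.04162126, -0.0014072 ,  0.02271088]), 'grasp_force': 0.0, 'opening': 0.08546633564883993}
top {'vfov': 51.44071095120181, 'cx': 282.36405906835085, 'cy': 211.7624510185362, 'camera_from_world': array([[ 0.02237736, -0.99974486, -0.00307847,  0.06122784],
       [-0.99595408, -0.02202424, -0.08712293,  0.5452493 ],
       [ 0.0870329 ,  0.00501559, -0.99619281,  1.05401089],
       [ 0.        ,  0.        ,  0.        ,  1.        ]])}
side {'vfov': 54.49775238540793, 'cx': 281.79263967358423, 'cy': 202.39788051115096, 'camera_from_world': array([[ 0.85688176, -0.51532743, -0.01383056, -0.452195  ],
       [-0.27915549, -0.44128834, -0.85284044,  0.25068436],
       [ 0.43338881,  0.73464429, -0.52198842,  0.89527469],
       [ 0.        ,  0.        ,  0.        ,  1.        ]])}
```

View pics/top0.png

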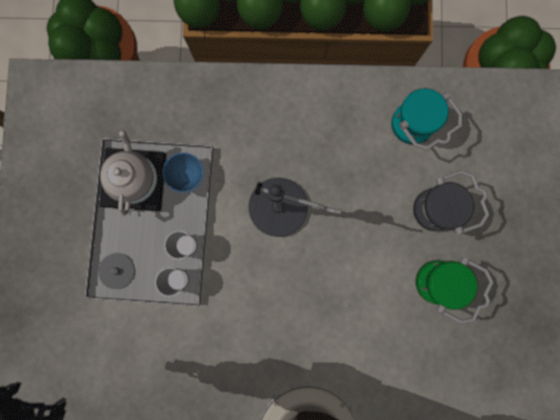

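View pics/side0.png

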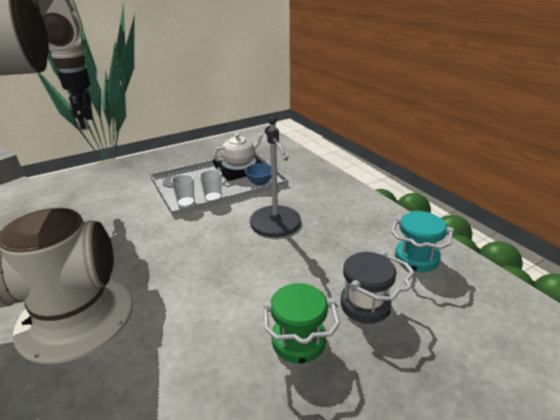

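The top view shows three lantern-shaped things: teal at (424,115), dark at (450,205) and green at (450,285). The dark-metal one with the frosted diffuser fits the description. The stand is at (278,205), and its hook reaches right to about (338,212). I'll confirm in one enlarged crop.

```bash
cat > h.py <<'E'
from workcell import bot
import cv2,numpy as np
def ray(n,u,v,c=None):
    c=c or bot.calibration(n);f=210/np.tan(np.radians(c["vfov"]/2));T=c["camera_from_world"]
    d=np.array([(u-c["cx"])/f,(v-c["cy"])/f,1.])
    return -T[:3,:3].T@T[:3,3],T[:3,:3].T@d
def onz(n,u,v,z):
    o,d=ray(n,u,v);return o+d*(z-o[2])/d[2]
def tri(a,b):
    (o1,d1),(o2,d2)=ray("top",*a),ray("side",*b)
    s=np.linalg.lstsq(np.c_[d1,-d2],o2-o1,rcond=None)[0];p,q=o1+s[0]*d1,o2+s[1]*d2
    return (p+q)/2,np.linalg.norm(p-q)
def proj(n,p):
    c=bot.calibration(n);T=c["camera_from_world"];q=T[:3,:3]@p+T[:3,3]
    f=210/np.tan(np.radians(c["vfov"]/2));
    return (q[:2]/q[2]*f+[c["cx"],c["cy"]]).round(1)
E
python3 - <<'E'
from h import *
t=np.load("pics/top0.npy");s=np.load("pics/side0.npy")
def crop(im,x,y,w,h):return cv2.resize(im[y:y+h,x:x+w],(400,300),interpolation=cv2.INTER_CUBIC)
a=np.hstack([crop(t,400,165,100,75),crop(s,325,235,100,75)])
b=np.hstack([crop(t,245,165,100,75),crop(s,240,110,100,75)])
cv2.imwrite("pics/crop.png",np.vstack([a,b])[:,:,::-1])
# dark cap mask in top
m=((t.max(2)<75)).astype(np.uint8)
n,l,st,ce=cv2.connectedComponentsWithStats(m)
for i in range(1,n):
    if st[i,4]>300: print(st[i],ce[i])
E
```

```text
[  47    0   77   61 3767] [84.99761083 32.20599947]
[ 174    0  257   36 8035] [307.05948973  16.78444306]
[ 478   16   78   53 2895] [518.35613126  45.75716753]
[ 184   37  248   29 5835] [306.18697515  50.87420737]
[406 108  52  36 545] [436.53577982 129.36146789]
[443 112  38  45 477] [462.95178197 134.62054507]
[ 129  149   60   64 1982] [159.43390515 177.86781029]
[198 149  17 155 412] [205.82281553 226.90291262]
[ 86 175  32 123 640] [ 98.5890625 224.9640625]
[ 249  178  145   59 3192] [289.61027569 208.27568922]
[ 413  182   71   50 2667] [447.61154856 207.4375703 ]
[465 185  42  55 490] [488.73265306 220.64489796]
[460 265  29  50 469] [477.26439232 288.86353945]
[ 166  359  354   61 6538] [317.29550321 388.4843989 ]
[   0  382   67   38 1476] [ 27.12262873 406.32859079]
[290 403  49  17 561] [311.68805704 412.46345811]
```

View pics/crop.png

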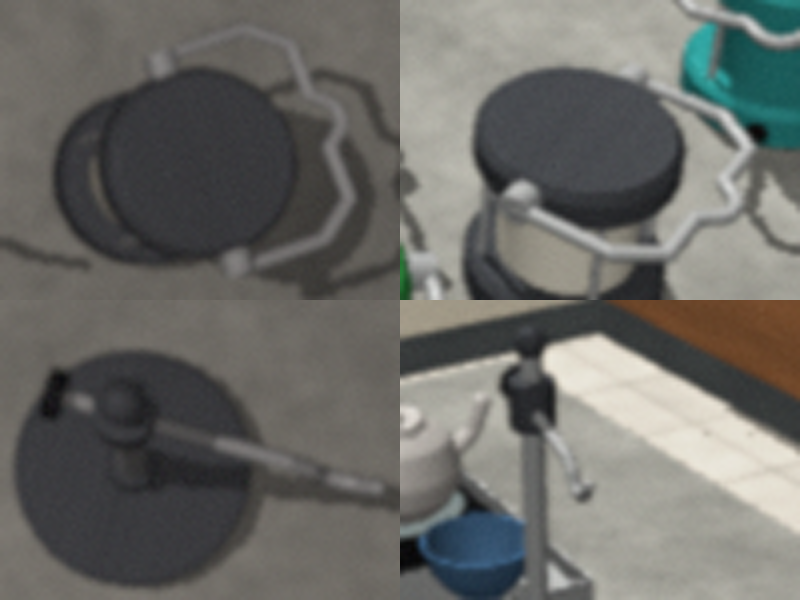

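The crop confirms the dark lantern: cap centre at top px (450,205.5), hinge knobs at (440,181) and (459,231), and bail folded to the right. The hook tip is at top (340,212.5) and side (285.5,157.5), and the stand foot centre is at top (278,207).

Run:
```python
from h import *
np.set_printoptions(precision=4,suppress=True)
k1,k2=onz("top",440,181,.104),onz("top",459.25,230.75,.104)
print("knobs top",k1,k2,np.linalg.norm(k1-k2),"mid",(k1+k2)/2)
print("cap",onz("top",449.75,205.5,.114))
print("knobs side",onz("side",325+120/4,235+195/4,.104),onz("side",325+235/4,235+75/4,.104))
d=k1-k2; x=np.array([d[1],-d[0]]) ; print("y axis yaw",np.degrees(np.arctan2(d[1],d[0])))
tip=tri((340,212.5),(285.5,157.5));print("tip",tip)
ball=tri((275.5,191),(272.5,120));print("ball",ball)
foot=onz("top",278,207,.016);print("foot",foot, "side",onz("side",276,220,.016))
v=(tip[0]-foot)[:2];print(np.linalg.norm(v),"yaw of hook dir",np.degrees(np.arctan2(v[1],v[0])),"under",foot[:2]+v/np.linalg.norm(v)*.105)
# collar clamp end other side
```

```text
knobs top [ 0.6158 -0.2879  0.104 ] [ 0.5023 -0.3306  0.104 ] 0.12126436214384463 mid [ 0.559  -0.3093  0.104 ]
cap [ 0.5585 -0.3059  0.114 ]
knobs side [ 0.5063 -0.3247  0.104 ] [ 0.622  -0.2838  0.104 ]
y axis yaw 20.629846237870257
tip (array([ 0.5219, -0.0373,  0.2661]), np.float64(0.0038055281838933505))
ball (array([0.5562, 0.0851, 0.3131]), np.float64(0.00039592899384875696))
foot [0.5561 0.0845 0.016 ] side [0.5521 0.0725 0.016 ]
0.12651772922275964 yaw of hook dir -105.68149609518088 under [ 0.5277 -0.0166]
```

The measurements agree: knob spacing 121 mm against 128, tip 126.5 mm from the post, and tip height 0.266, which puts the trough near 0.253. The lantern is at (0.559,-0.307) with yaw 110.6°. To raise the bail, I'll reach under its near arm with shut fingers tilted 45° and sweep it up. This helper works out row sizes.

```bash
cat >> h.py <<'E'
from scipy.spatial.transform import Rotation as Ro
def tool(yaw,tilt=0):  # tool x at yaw (horizontal), tilt: z leans toward tool x
    y=np.radians(yaw);x=np.array([np.cos(y),np.sin(y),0]);z=np.array([0,0,-1.])
    return Ro.from_matrix(np.c_[x,np.cross(z,x),z])*Ro.from_rotvec([0,np.radians(tilt),0])
def cur():
    o=bot.get_obs();return o["ee_pos"],Ro.from_euler("xyz",o["tcp_rot"],degrees=True)
def plan(p0,R0,p1,R1,n):
    w=(R0.inv()*R1).as_rotvec();R=R0
    for i in range(n):
        print((R.inv().apply((np.array(p1)-p0)/n)*1e3).round(1).tolist(),(w/n).round(4).tolist());R=R*Ro.from_rotvec(w/n)
E
python3 - <<'E'
from h import *
p,R=cur()
w=(R.inv()*tool(20.6)).as_rotvec();print(w)
plan(p,R,[.43,-.36,.24],tool(20.6),20)
E
```

```text
[-5.14273721e-04  1.55184659e-03  2.47622691e+00]
[-25.9, -38.2, -0.4] [-0.0, 0.0001, 0.1238]
[-30.4, -34.7, -0.4] [-0.0, 0.0001, 0.1238]
[-34.5, -30.7, -0.4] [-0.0, 0.0001, 0.1238]
[-38.0, -26.2, -0.4] [-0.0, 0.0001, 0.1238]
[-41.0, -21.3, -0.4] [-0.0, 0.0001, 0.1238]
[-43.3, -16.1, -0.4] [-0.0, 0.0001, 0.1238]
[-44.9, -10.6, -0.4] [-0.0, 0.0001, 0.1238]
[-45.9, -5.0, -0.4] [-0.0, 0.0001, 0.1238]
[-46.1, 0.7, -0.4] [-0.0, 0.0001, 0.1238]
[-45.7, 6.4, -0.5] [-0.0, 0.0001, 0.1238]
[-44.6, 12.0, -0.5] [-0.0, 0.0001, 0.1238]
[-42.7, 17.4, -0.5] [-0.0, 0.0001, 0.1238]
[-40.2, 22.6, -0.5] [-0.0, 0.0001, 0.1238]
[-37.1, 27.4, -0.5] [-0.0, 0.0001, 0.1238]
[-33.5, 31.8, -0.5] [-0.0, 0.0001, 0.1238]
[-29.3, 35.7, -0.5] [-0.0, 0.0001, 0.1238]
[-24.7, 39.0, -0.5] [-0.0, 0.0001, 0.1238]
[-19.7, 41.7, -0.5] [-0.0, 0.0001, 0.1238]
[-14.4, 43.9, -0.5] [-0.0, 0.0001, 0.1238]
[-8.8, 45.3, -0.5] [-0.0, 0.0001, 0.1238]
```

```bash
python3 -m crank '[{"gripper":0,"travel":[-26,-38,0],"twist":[0,0,0.124]},{"gripper":0,"travel":[-30,-35,0],"twist":[0,0,0.124]},{"gripper":0,"travel":[-34.5,-31,0],"twist":[0,0,0.124]},{"gripper":0,"travel":[-38,-26,0],"twist":[0,0,0.124]},{"gripper":0,"travel":[-41,-21,0],"twist":[0,0,0.124]},{"gripper":0,"travel":[-43,-16,0],"twist":[0,0,0.124]},{"gripper":0,"travel":[-45,-11,0],"twist":[0,0,0.124]},{"gripper":0,"travel":[-46,-5,0],"twist":[0,0,0.124]},{"gripper":0,"travel":[-46,1,0],"twist":[0,0,0.124]},{"gripper":0,"travel":[-46,6,0],"twist":[0,0,0.124]}]' 40
python3 -m crank '[{"gripper":0,"travel":[-44.5,12,0],"twist":[0,0,0.124]},{"gripper":0,"travel":[-43,17,0],"twist":[0,0,0.124]},{"gripper":0,"travel":[-40,23,0],"twist":[0,0,0.124]},{"gripper":0,"travel":[-37,27,0],"twist":[0,0,0.124]},{"gripper":0,"travel":[-33.5,32,0],"twist":[0,0,0.124]},{"gripper":0,"travel":[-29,36,0],"twist":[0,0,0.124]},{"gripper":0,"travel":[-25,39,0],"twist":[0,0,0.124]},{"gripper":0,"travel":[-20,42,0],"twist":[0,0,0.124]},{"gripper":0,"travel":[-14,44,0],"twist":[0,0,0.124]},{"gripper":0,"travel":[-9,45,0],"twist":[0,0,0.124]},{"gripper":0,"travel":[0,0,0],"twist":[0,0,0]}]'
python3 - <<'E'
from h import *
p,R=cur();print(p,R.as_euler("xyz",degrees=True),bot.get_obs()["q"])
f=np.array([.662,.249,-.707]);pre=np.array([.519,-.3705,.071])-.06*f;print(pre)
T=tool(20.6,45)
plan(p,R,pre+[0,0,.06],T,6)
plan(pre+[0,0,.06],T,pre,T,2)
E
```

```text
time: 1.35
ee_pos: [0.2966, 0.0805, 0.2312]
tcp_rot: [180.0, -0.0, 91.2]
wrist_force: [0.5, 0.4, -1.0]
opening: 0.0002
grasp_force: 0.0
time: 2.72
ee_pos: [0.4278, -0.3629, 0.2292]
tcp_rot: [-179.9, 0.1, 20.2]
wrist_force: [0.2, 0.5, -0.1]
opening: -0.0002
grasp_force: 0.0
[ 0.42783135 -0.36288674  0.22919115] [-1.79865548e+02  8.92896165e-02  2.01797935e+01] [-4.02988097e+01  6.63436139e+00  1.16369888e+01  9.51636208e+01
 -1.14461851e-02  1.19521518e+02]
[ 0.47928 -0.38544  0.11342]
[6.8, 6.5, 9.3] [0.0001, 0.1312, -0.0013]
[5.5, 6.5, 10.1] [0.0001, 0.1312, -0.0013]
[4.1, 6.5, 10.7] [0.0001, 0.1312, -0.0013]
[2.7, 6.5, 11.1] [0.0001, 0.1312, -0.0013]
[1.2, 6.5, 11.4] [0.0001, 0.1312, -0.0013]
[-0.3, 6.5, 11.5] [0.0001, 0.1312, -0.0013]
[-21.2, 0.0, 21.2] [0.0, 0.0, 0.0]
[-21.2, 0.0, 21.2] [0.0, 0.0, 0.0]
```

```bash
python3 -m crank '[{"gripper":0,"travel":[7,6.5,9],"twist":[0,0.131,0]},{"gripper":0,"travel":[5.5,6.5,10],"twist":[0,0.131,0]},{"gripper":0,"travel":[4,6.5,11],"twist":[0,0.131,0]},{"gripper":0,"travel":[3,6.5,11],"twist":[0,0.131,0]},{"gripper":0,"travel":[1,6.5,11],"twist":[0,0.131,0]},{"gripper":0,"travel":[0,6.5,11.5],"twist":[0,0.131,0]},{"gripper":0,"travel":[-21,0,21],"twist":[0,0,0]},{"gripper":0,"travel":[-21,0,21],"twist":[0,0,0]},{"gripper":0,"travel":[0,0,0],"twist":[0,0,0]}]'
python3 - <<'E'
from h import *
p,R=cur();f=R.as_matrix()[:,2];print(p,f)
im=bot.camera("side");t=bot.camera("top")
a=cv2.resize(t[150:270,360:520],(400,300),interpolation=cv2.INTER_CUBIC);b=cv2.resize(im[200:320,290:450],(400,300),interpolation=cv2.INTER_CUBIC)
cv2.imwrite("pics/pre.png",np.hstack([a,b])[:,:,::-1])
print(proj("top",p),proj("side",p))
T=tool(20.6,45);plan(p,R,[.519,-.3705,.071],T,3)
E
```

```text
time: 3.85
ee_pos: [0.4788, -0.3812, 0.1146]
tcp_rot: [-179.7, -45.0, 20.2]
wrist_force: [0.1, 0.3, 0.5]
opening: 0.0001
grasp_force: 0.0
[ 0.47883272 -0.38122411  0.1145508 ] [ 0.66121881  0.24944872 -0.7075062 ]
[483.8 241.5] [363.6 302.6]
[-0.5, 1.4, 20.0] [-0.0003, 0.0002, -0.0017]
[-0.5, 1.4, 20.0] [-0.0003, 0.0002, -0.0017]
[-0.5, 1.4, 20.0] [-0.0003, 0.0002, -0.0017]
```

View pics/pre.png

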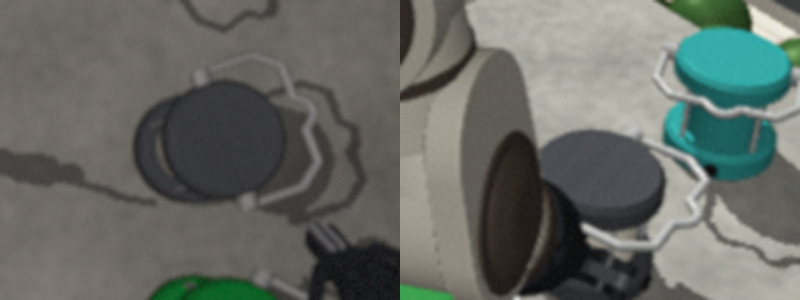

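The finger tip is at top crop (310,235), i.e. (484,244), as predicted. It sits just outside the near bail arm, which runs crop (248,200)–(305,185). Now I slide it under the arm.

```bash
python3 -m crank '[{"gripper":0,"travel":[0,1.5,20],"twist":[0,0,0]},{"gripper":0,"travel":[0,1.5,20],"twist":[0,0,0]},{"gripper":0,"travel":[0,1.5,20],"twist":[0,0,0]},{"gripper":0,"travel":[0,0,0],"twist":[0,0,0]}]'
python3 - <<'E'
from h import *
p,R=cur();print(p)
t=bot.camera("top");s=bot.camera("side")
a=cv2.resize(t[150:270,360:520],(400,300),interpolation=cv2.INTER_CUBIC);b=cv2.resize(s[200:320,290:450],(400,300),interpolation=cv2.INTER_CUBIC)
cv2.imwrite("pics/under.png",np.hstack([a,b])[:,:,::-1])
# sweep: contact at radius 45 mm on arm, finger axis offset 16mm "behind"
xl=np.array([-.352,.936,0]);k2=np.array([.499,-.3295,.104]);f=R.as_matrix()[:,2]
prev=p
for th in range(0,91,10):
    a=np.radians(th);arm=-xl*np.cos(a)+np.array([0,0,1])*np.sin(a)
    n=np.cross(arm,f);n/=np.linalg.norm(n); mv=xl*np.sin(a)+np.array([0,0,np.cos(a)])
    n*=np.sign(n@mv)
    q=k2+.045*arm-.016*n+f*.020
    print(th,q.round(4),(R.inv().apply(q-prev)*1e3).round(1));prev=q
E
```

```text
time: 4.45
ee_pos: [0.5216, -0.3719, 0.0753]
tcp_rot: [180.0, -45.0, 20.5]
wrist_force: [0.2, -0.2, 0.7]
opening: -0.0002
grasp_force: 0.0
[ 0.52164026 -0.37192359  0.07527427]
0 [ 0.5175 -0.3707  0.0785] [-0.1 -2.6 -4.7]
10 [ 0.5181 -0.3718  0.0865] [ 5.7  1.3 -5.5]
20 [ 0.5183 -0.3717  0.0943] [ 5.7 -0.  -5.4]
30 [ 0.5183 -0.3704  0.1019] [ 5.7 -1.3 -5. ]
40 [ 0.5182 -0.3679  0.1091] [ 5.6 -2.4 -4.5]
50 [ 0.518  -0.3643  0.1157] [ 5.4 -3.4 -3.9]
60 [ 0.5178 -0.3597  0.1217] [ 5.3 -4.3 -3.2]
70 [ 0.5178 -0.3541  0.127 ] [ 5.1 -5.3 -2.4]
80 [ 0.5179 -0.3474  0.1314] [ 4.9 -6.3 -1.4]
90 [ 0.5179 -0.3395  0.1349] [ 4.3 -7.3 -0.5]
```

View pics/under.png

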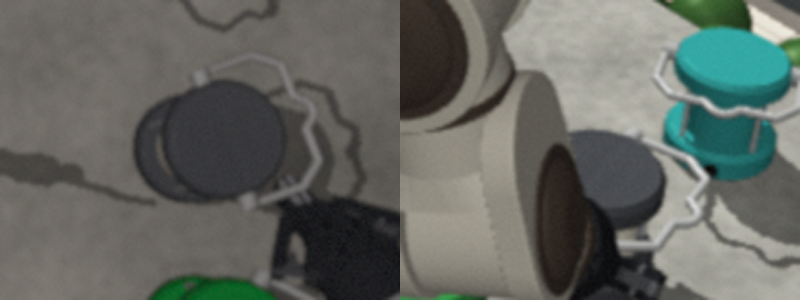

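The fingertips are under the near arm at crop (290,187), and the bail hasn't moved. Sweep it up.

```bash
python3 -m crank '[{"gripper":0,"travel":[3,-1,-5],"twist":[0,0,0]},{"gripper":0,"travel":[3,0,-5],"twist":[0,0,0]},{"gripper":0,"travel":[3,0,-3],"twist":[0,0,0]},{"gripper":0,"travel":[3,0,-3],"twist":[0,0,0]},{"gripper":0,"travel":[3,-1,-2.5],"twist":[0,0,0]},{"gripper":0,"travel":[3,-1,-2.5],"twist":[0,0,0]},{"gripper":0,"travel":[3,-1.5,-2],"twist":[0,0,0]},{"gripper":0,"travel":[2.5,-1.5,-2],"twist":[0,0,0]},{"gripper":0,"travel":[2.5,-2,-2],"twist":[0,0,0]},{"gripper":0,"travel":[2.5,-2,-2],"twist":[0,0,0]},{"gripper":0,"travel":[2.5,-2,-1.5],"twist":[0,0,0]},{"gripper":0,"travel":[2.5,-2,-1.5],"twist":[0,0,0]}]'
python3 -m crank '[{"gripper":0,"travel":[2.5,-2.5,-1],"twist":[0,0,0]},{"gripper":0,"travel":[2.5,-2.5,-1],"twist":[0,0,0]},{"gripper":0,"travel":[2.5,-3,-1],"twist":[0,0,0]},{"gripper":0,"travel":[2.5,-3,-0.5],"twist":[0,0,0]},{"gripper":0,"travel":[2,-3,0],"twist":[0,0,0]},{"gripper":0,"travel":[0,0,0],"twist":[0,0,0]}]'
python3 - <<'E'
from h import *
p,R=cur();print(p)
t=bot.camera("top");s=bot.camera("side")
a=cv2.resize(t[150:270,360:520],(400,300),interpolation=cv2.INTER_CUBIC);b=cv2.resize(s[180:300,290:450],(400,300),interpolation=cv2.INTER_CUBIC)
cv2.imwrite("pics/up.png",np.hstack([a,b])[:,:,::-1])
E
```

```text
time: 6.05
ee_pos: [0.5171, -0.3589, 0.1211]
tcp_rot: [180.0, -45.0, 20.4]
wrist_force: [-0.3, -0.7, -1.2]
opening: -0.0002
grasp_force: 0.7
time: 6.8
ee_pos: [0.5179, -0.3435, 0.132]
tcp_rot: [180.0, -45.0, 20.4]
wrist_force: [-1.3, -0.9, -1.1]
opening: -0.0005
grasp_force: 0.7
[ 0.517936   -0.34354601  0.13202821]
```

View pics/up.png

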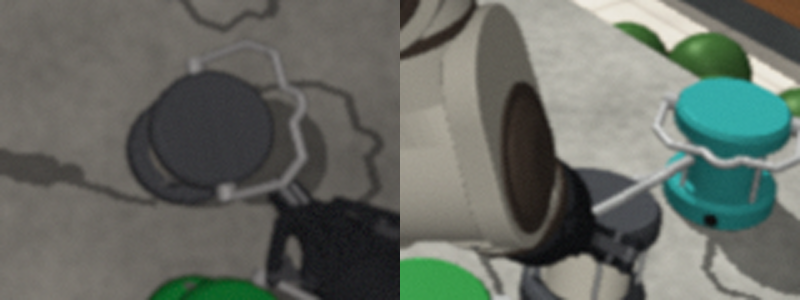

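The bail is only about 45° up: it lies edge-on in the side view, from crop (595,210) to (690,162). The knobs are now at top (438,176) and (450,226), so pushing sideways on one arm has shifted the lantern about 15 mm and tilted it. I'll ease off, withdraw, and re-approach under the crossbar with a finger direction that doesn't push sideways.

```bash
python3 -m crank '[{"gripper":0,"travel":[-3,0,0],"twist":[0,0,0]},{"gripper":0,"travel":[-3,2,-3],"twist":[0,0,0]},{"gripper":0,"travel":[-3,2,-3],"twist":[0,0,0]},{"gripper":0,"travel":[-3,2,-5],"twist":[0,0,0]},{"gripper":0,"travel":[-2,2,-10],"twist":[0,0,0]},{"gripper":0,"travel":[0,4,-20],"twist":[0,0,0]},{"gripper":0,"travel":[0,4,-30],"twist":[0,0,0]},{"gripper":0,"travel":[0,0,-10],"twist":[0,0,0]},{"gripper":0,"travel":[0,0,0],"twist":[0,0,0]}]'
python3 - <<'E'
from h import *
t=bot.camera("top");s=bot.camera("side")
np.save("pics/t2.npy",t)
a=cv2.resize(t[165:255,400:520],(400,300),interpolation=cv2.INTER_CUBIC);b=cv2.resize(s[200:320,310:470],(400,300),interpolation=cv2.INTER_CUBIC)
cv2.imwrite("pics/back.png",np.hstack([a,b])[:,:,::-1])
E
```

```text
time: 8.02
ee_pos: [0.4604, -0.3827, 0.1797]
tcp_rot: [179.9, -45.1, 20.4]
wrist_force: [0.0, -0.1, 0.8]
opening: -0.0001
grasp_force: 0.0
```

View pics/back.png

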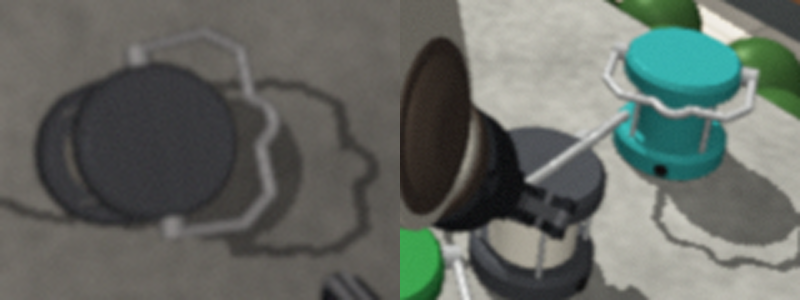

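The lantern is standing again and the bail has stayed at about 45°. Knobs are at top (441,181.5) and (451.6,232.5), cap at (446.5,207.6), dip near (480.4,202.5).

Run:
```python
from h import *
np.set_printoptions(precision=4,suppress=True)
k1,k2=onz("top",441.1,181.5,.104),onz("top",451.6,232.5,.104);d=k1-k2
yw=np.degrees(np.arctan2(d[1],d[0]));mid=(k1+k2)/2;cap=onz("top",446.5,207.6,.114)
print("knob dist",np.linalg.norm(d),"yaw",yw,mid,cap)
H=(mid+cap)/2;H[2]=.104
yp=np.array([np.cos(np.radians(yw)),np.sin(np.radians(yw)),0]);xl=np.array([-yp[1],yp[0],0]);yl=-yp;Z=np.array([0,0,1.])
for th in(30,40,50,60):
    a=np.radians(th);print(th,proj("top",H+.086*(-xl*np.cos(a)+Z*np.sin(a))),proj("top",H+.047*yl+.074*(-xl*np.cos(a)+Z*np.sin(a))))
np.savez("lan.npz",H=H,yw=yw)
R1=tool(yw+40,57);f=R1.as_matrix()[:,2];n=np.cross(yp,f);n/=np.linalg.norm(n);n*=np.sign(n[2]);print("f",f,"n",n)
def tcp(th):
    a=np.radians(th);return H+.031*yl+.074*(-xl*np.cos(a)+Z*np.sin(a))-.016*n+.015*f
p,R=cur();pre=tcp(40)-.045*f-.008*n
print("pre",pre,"start",tcp(40)-.008*n)
plan(p,R,pre,R1,6)
print((R1.inv().apply(tcp(40)-pre)*1e3).round(1))
q=tcp(40)
for th in range(50,101,10):print(th,tcp(th),(R1.inv().apply(tcp(th)-q)*1e3).round(1));q=tcp(th)
```

```text
knob dist 0.11895399756870122 yaw 11.03735627590054 [ 0.5563 -0.3018  0.104 ] [ 0.5536 -0.2985  0.114 ]
30 [486.2 199.8] [484.8 221.9]
40 [484.9 199.8] [483.7 222.1]
50 [482.4 200.1] [481.5 222.6]
60 [478.5 200.6] [478.2 223.2]
f [ 0.5274  0.6521 -0.5446] n [-0.1361  0.6976  0.7035]
pre [ 0.5228 -0.398   0.151 ] start [ 0.5465 -0.3687  0.1265]
[3.0, 6.1, 9.4] [0.0693, 0.0339, -0.0563]
[2.3, 6.9, 9.1] [0.0693, 0.0339, -0.0563]
[1.6, 7.7, 8.6] [0.0693, 0.0339, -0.0563]
[0.8, 8.3, 8.1] [0.0693, 0.0339, -0.0563]
[0.1, 8.9, 7.5] [0.0693, 0.0339, -0.0563]
[-0.7, 9.4, 6.9] [0.0693, 0.0339, -0.0563]
[ 6.7 -4.4 45. ]
50 [ 0.5437 -0.3541  0.1413] [10.8 -7.  -0.1]
60 [ 0.5417 -0.3438  0.1487] [ 9.9 -8.1  1.7]
70 [ 0.5394 -0.3323  0.1541] [ 8.7 -9.   3.3]
80 [ 0.537  -0.3201  0.1575] [ 7.2 -9.5  4.9]
90 [ 0.5346 -0.3074  0.1586] [ 5.4 -9.8  6.3]
100 [ 0.5321 -0.2948  0.1575] [ 3.6 -9.8  7.5]
```

```bash
python3 -m crank '[{"gripper":0,"travel":[3,6,9.5],"twist":[0.069,0.034,-0.056]},{"gripper":0,"travel":[2.5,7,9],"twist":[0.069,0.034,-0.056]},{"gripper":0,"travel":[1.5,7.5,8.5],"twist":[0.069,0.034,-0.056]},{"gripper":0,"travel":[1,8.5,8],"twist":[0.069,0.034,-0.056]},{"gripper":0,"travel":[0,9,7.5],"twist":[0.069,0.034,-0.056]},{"gripper":0,"travel":[-0.5,9.5,7],"twist":[0.069,0.034,-0.056]},{"gripper":0,"travel":[0,0,0],"twist":[0,0,0]}]'
python3 - <<'E'
from h import *
p,R=cur();print(p,R.as_matrix()[:,2],bot.get_obs()["q"].round(1))
R1=R
for q in ([.5465,-.3687,.1265],[ 0.5479 ,-0.3663 , 0.132]):print((R1.inv().apply(np.array(q)-p)*1e3).round(1))
E
```

```text
time: 9.0
ee_pos: [0.5237, -0.3979, 0.1475]
tcp_rot: [-179.4, -57.1, 50.4]
wrist_force: [0.8, 0.8, -1.2]
opening: -0.0002
grasp_force: 0.0
[ 0.52370944 -0.39792902  0.14746215] [ 0.52623029  0.6542382  -0.54318879] [-57.4  35.2  23.4 104.4  52.7  58.6]
[ 2.5 -0.6 42.5]
[ 8.6 -1.  41.8]
```

```bash
python3 -m crank '[{"gripper":0,"travel":[1,0,14],"twist":[0,0,0]},{"gripper":0,"travel":[1,0,14],"twist":[0,0,0]},{"gripper":0,"travel":[1,-0.5,14],"twist":[0,0,0]},{"gripper":0,"travel":[5,-3.5,0],"twist":[0,0,0]},{"gripper":0,"travel":[4,-2.5,0],"twist":[0,0,0]},{"gripper":0,"travel":[4,-2.5,0],"twist":[0,0,0]},{"gripper":0,"travel":[4,-3,0],"twist":[0,0,0]},{"gripper":0,"travel":[3.5,-3,1],"twist":[0,0,0]},{"gripper":0,"travel":[3.5,-3,1],"twist":[0,0,0]}]'
python3 -m crank '[{"gripper":0,"travel":[3,-3,1],"twist":[0,0,0]},{"gripper":0,"travel":[3,-3,1],"twist":[0,0,0]},{"gripper":0,"travel":[3,-3,1],"twist":[0,0,0]},{"gripper":0,"travel":[2.5,-3,1.5],"twist":[0,0,0]},{"gripper":0,"travel":[2.5,-3,1.5],"twist":[0,0,0]},{"gripper":0,"travel":[2.5,-3.5,1.5],"twist":[0,0,0]},{"gripper":0,"travel":[0,0,0],"twist":[0,0,0]}]'
python3 - <<'E'
from h import *
p,R=cur();print(p)
t=bot.camera("top");s=bot.camera("side")
a=cv2.resize(t[165:255,400:520],(400,300),interpolation=cv2.INTER_CUBIC);b=cv2.resize(s[180:300,310:470],(400,300),interpolation=cv2.INTER_CUBIC)
cv2.imwrite("pics/up2.png",np.hstack([a,b])[:,:,::-1])
E
```

```text
time: 10.12
ee_pos: [0.5414, -0.3471, 0.1509]
tcp_rot: [179.9, -57.0, 50.9]
wrist_force: [0.5, -0.5, -0.9]
opening: 0.0002
grasp_force: 0.3
time: 11.0
ee_pos: [0.5368, -0.3233, 0.1608]
tcp_rot: [179.9, -57.0, 51.0]
wrist_force: [-0.0, -0.1, 0.8]
opening: -0.0003
grasp_force: 0.0
[ 0.53675432 -0.32328878  0.16080806]
```

View pics/up2.png

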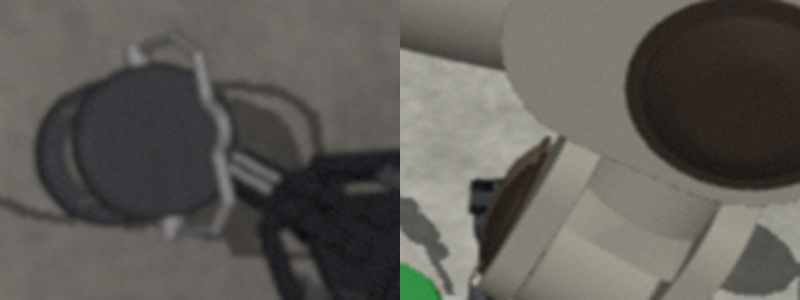

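The bail is now much steeper and the lantern hasn't moved (cap still at crop (155,142)). The dip is at crop (222,125), i.e. (466.6,202.5).

Run:
```python
from h import *
np.set_printoptions(precision=4,suppress=True)
L=np.load("lan.npz");H=L["H"];yw=np.radians(float(L["yw"]));yp=np.array([np.cos(yw),np.sin(yw),0]);xl=np.array([-yp[1],yp[0],0]);Z=np.array([0,0,1.])
for th in(60,70,75,80,85,90,95):
    a=np.radians(th);print(th,proj("top",H+.086*(-xl*np.cos(a)+Z*np.sin(a))))
p,R=cur()
print((R.inv().apply(xl*.010)*1e3).round(1))
```

```text
60 [478.5 200.6]
70 [473.5 201.4]
75 [470.7 201.8]
80 [467.6 202.3]
85 [464.3 202.9]
90 [460.8 203.5]
95 [457.2 204.1]
[ 3.5 -7.7  5.4]
```

```bash
python3 -m crank '[{"gripper":0,"travel":[1,-2.5,2],"twist":[0,0,0]},{"gripper":0,"travel":[1,-2.5,1.5],"twist":[0,0,0]},{"gripper":0,"travel":[1,-2.5,1.5],"twist":[0,0,0]},{"gripper":0,"travel":[0,0,0],"twist":[0,0,0]},{"gripper":0,"travel":[-1,5,-5],"twist":[0,0,0]},{"gripper":0,"travel":[0,5,-25],"twist":[0,0,0]},{"gripper":0,"travel":[0,5,-40],"twist":[0,0,0]},{"gripper":0,"travel":[0,0,-50],"twist":[0,0,0]},{"gripper":0,"travel":[0,0,-30],"twist":[0,0,0]},{"gripper":0,"travel":[0,0,0],"twist":[0,0,0]}]'
python3 - <<'E'
from h import *
np.set_printoptions(precision=4,suppress=True)
t=bot.camera("top");np.save("pics/t3.npy",t)
L=np.load("lan.npz");H=L["H"];yw=float(L["yw"]);y=np.radians(yw)
g=H+.031*np.array([-np.cos(y),-np.sin(y),0]);print("grasp",H,g)
p,R=cur();print(p)
plan(p,R,[g[0],g[1],.26],tool(yw),9)
a=cv2.resize(t[165:255,400:520],(800,600),interpolation=cv2.INTER_CUBIC);cv2.imwrite("pics/up3.png",a[:,:,::-1])
E
```

```text
time: 12.35
ee_pos: [0.4657, -0.424, 0.2417]
tcp_rot: [179.8, -57.0, 50.9]
wrist_force: [0.4, 0.4, -0.6]
opening: -0.0001
grasp_force: 0.0
grasp [ 0.5549 -0.3001  0.104 ] [ 0.5245 -0.3061  0.104 ]
[ 0.4664 -0.4229  0.2409]
[9.5, -3.2, 10.7] [-0.0382, -0.1059, 0.0706]
[10.3, -4.3, 9.5] [-0.0382, -0.1059, 0.0706]
[10.9, -5.4, 8.2] [-0.0382, -0.1059, 0.0706]
[11.3, -6.4, 6.8] [-0.0382, -0.1059, 0.0706]
[11.4, -7.5, 5.3] [-0.0382, -0.1059, 0.0706]
[11.3, -8.5, 3.8] [-0.0382, -0.1059, 0.0706]
[11.0, -9.4, 2.3] [-0.0382, -0.1059, 0.0706]
[10.5, -10.2, 0.8] [-0.0382, -0.1059, 0.0706]
[9.8, -10.9, -0.7] [-0.0382, -0.1059, 0.0706]
```

View pics/up3.png

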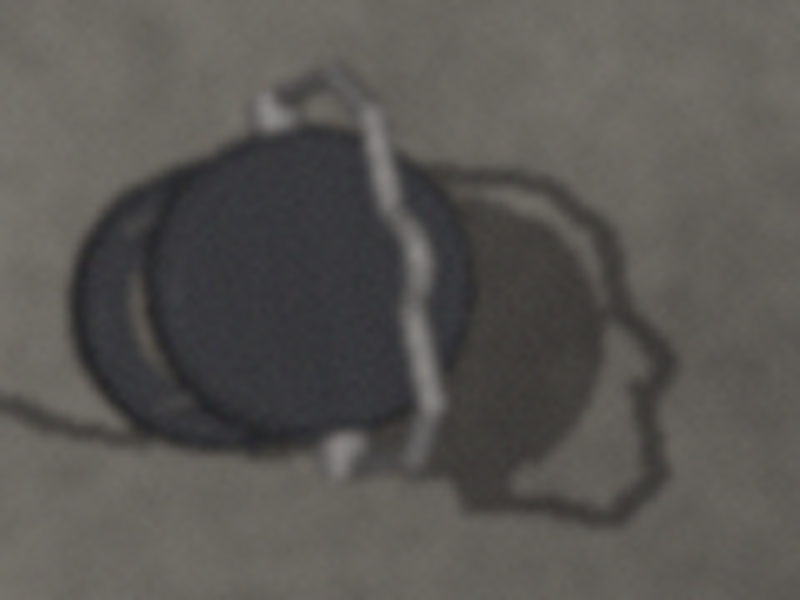

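The bail is upright at about 87°: dip at (462.7,204), crossbar ends at (456.3,182.3) and (464.8,225.8). The near straight part is centred at (462.9,218.6).

Run:
```python
from h import *
np.set_printoptions(precision=4,suppress=True)
g=onz("top",462.9,218.6,.178);e1=onz("top",456.3,182.3,.178);e2=onz("top",464.8,225.8,.178);d=e1-e2
print(g,e1,e2,np.linalg.norm(d),np.degrees(np.arctan2(d[1],d[0])), onz("top",462.7,204,.19))
p,R=cur();yw=12
plan(p,R,[g[0],g[1],.24],tool(yw),9)
```

```text
[ 0.5242 -0.309   0.178 ] [ 0.6014 -0.296   0.178 ] [ 0.5091 -0.3128  0.178 ] 0.09380393896343364 10.290953594267144 [ 0.5539 -0.3041  0.19  ]
[7.5, -3.0, 11.7] [-0.0373, -0.1062, 0.0689]
[8.4, -4.0, 10.7] [-0.0373, -0.1062, 0.0689]
[9.2, -5.0, 9.6] [-0.0373, -0.1062, 0.0689]
[9.8, -6.0, 8.4] [-0.0373, -0.1062, 0.0689]
[10.2, -6.9, 7.1] [-0.0373, -0.1062, 0.0689]
[10.3, -7.9, 5.7] [-0.0373, -0.1062, 0.0689]
[10.3, -8.8, 4.3] [-0.0373, -0.1062, 0.0689]
[10.0, -9.6, 2.9] [-0.0373, -0.1062, 0.0689]
[9.6, -10.4, 1.5] [-0.0373, -0.1062, 0.0689]
```

```bash
python3 -m crank '[{"gripper":50,"travel":[7.5,-3,11.5],"twist":[-0.037,-0.106,0.069]},{"gripper":50,"travel":[8.5,-4,10.5],"twist":[-0.037,-0.106,0.069]},{"gripper":50,"travel":[9,-5,9.5],"twist":[-0.037,-0.106,0.069]},{"gripper":50,"travel":[10,-6,8.5],"twist":[-0.037,-0.106,0.069]},{"gripper":50,"travel":[10,-7,7],"twist":[-0.037,-0.106,0.069]},{"gripper":50,"travel":[10.5,-8,5.5],"twist":[-0.037,-0.106,0.069]},{"gripper":50,"travel":[10.5,-9,4.5],"twist":[-0.037,-0.106,0.069]},{"gripper":50,"travel":[10,-9.5,3],"twist":[-0.037,-0.106,0.069]},{"gripper":50,"travel":[9.5,-10.5,1.5],"twist":[-0.037,-0.106,0.069]},{"gripper":50,"travel":[0,0,0],"twist":[0,0,0]}]'
python3 - <<'E'
from h import *
p,R=cur();plan(p,R,[.5242,-.3085,.159],tool(11),4);print(R.as_euler("xyz",degrees=True))
E
```

```text
time: 13.65
ee_pos: [0.5257, -0.3048, 0.2398]
tcp_rot: [-179.8, 0.0, 12.3]
wrist_force: [-0.1, -0.4, -0.5]
opening: 0.0502
grasp_force: 0.0
[-0.5, 0.9, 20.2] [-0.001, 0.0001, 0.0059]
[-0.5, 0.9, 20.2] [-0.001, 0.0001, 0.0059]
[-0.5, 0.9, 20.2] [-0.001, 0.0001, 0.0059]
[-0.5, 0.9, 20.2] [-0.001, 0.0001, 0.0059]
[-1.79769954e+02  2.82890613e-02  1.23437738e+01]
```

```bash
python3 -m crank '[{"gripper":50,"travel":[-0.5,1,20],"twist":[0,0,0.006]},{"gripper":50,"travel":[-0.5,1,20],"twist":[0,0,0.006]},{"gripper":50,"travel":[-0.5,1,20],"twist":[0,0,0.006]},{"gripper":50,"travel":[-0.5,1,20],"twist":[0,0,0.006]},{"gripper":40,"travel":[0,0,0],"twist":[0,0,0]},{"gripper":30,"travel":[0,0,0],"twist":[0,0,0]},{"gripper":22,"travel":[0,0,0],"twist":[0,0,0]},{"gripper":16,"travel":[0,0,0],"twist":[0,0,0]},{"gripper":10,"travel":[0,0,0],"twist":[0,0,0]},{"gripper":2,"travel":[0,0,0],"twist":[0,0,0]},{"gripper":2,"travel":[0,0,0],"twist":[0,0,0]}]' 90
python3 - <<'E'
from h import *
t=bot.camera("top");s=bot.camera("side")
a=cv2.resize(t[165:255,400:520],(400,300),interpolation=cv2.INTER_CUBIC);b=cv2.resize(s[180:300,290:450],(400,300),interpolation=cv2.INTER_CUBIC)
cv2.imwrite("pics/grip.png",np.hstack([a,b])[:,:,::-1]);print(bot.get_obs()["wrist_force"],bot.get_obs()["opening"])
E
```

```text
time: 15.02
ee_pos: [0.5229, -0.3117, 0.1613]
tcp_rot: [-179.8, -0.0, 10.7]
wrist_force: [-0.5, -0.7, 3.1]
opening: 0.0047
grasp_force: 88.1
[-0.08644732  0.16039352  4.17108416] 0.004633867510138363
```

```bash
python3 -m crank '[{"gripper":2,"travel":[0,0,-1],"twist":[0,0,0]},{"gripper":2,"travel":[0,0,-1],"twist":[0,0,0]},{"gripper":2,"travel":[0,0,-1],"twist":[0,0,0]},{"gripper":2,"travel":[0,0,-1],"twist":[0,0,0]},{"gripper":2,"travel":[0,0,-2],"twist":[0,0,0]},{"gripper":2,"travel":[0,0,-2],"twist":[0,0,0]},{"gripper":2,"travel":[0,0,-2],"twist":[0,0,0]},{"gripper":2,"travel":[0,0,0],"twist":[0,0,0]}]' 110
python3 - <<'E'
from h import *
o=bot.get_obs();print(o["wrist_force"],o["torque"],o["opening"],o["grasp_force"],o["ee_pos"])
E
```

```text
time: 16.12
ee_pos: [0.5228, -0.3117, 0.1712]
tcp_rot: [-179.8, -0.0, 10.7]
wrist_force: [1.6, 0.1, -6.1]
opening: 0.0041
grasp_force: 105.0
[ 1.56045525  0.11324988 -6.0670031 ] [-0.03573971  0.16506807  0.03544338] 0.004121685199750495 105.042674979195 [ 0.52283909 -0.31170871  0.17117649]
```

The lantern is lifted (about 0.55 kg, moment consistent with the 31 mm offset). Next: lift, turn 26°, and go to the entry point in front of the hook tip.

```bash
python3 - <<'E'
from h import *
np.set_printoptions(precision=4,suppress=True)
print(onz("top",340,212.5,.266),onz("side",285.5,157.5,.266))
p,R=cur()
a=np.radians(-105.7);h=np.array([np.cos(a),np.sin(a),0]);U=np.array([.528,-.0166,0])
R1=tool(-15.7);tx=R1.as_matrix()[:,0]
end=U-.0317*tx+[0,0,.268];A=end+.09*h
print("A",A,"end",end)
p1=np.array([p[0],p[1],.268])
plan(p1,R,A,R1,14)
plan(A,R1,end,R1,9)
E
python3 -m crank '[{"gripper":2,"travel":[0,0,-4],"twist":[0,0,0]},{"gripper":2,"travel":[0,0,-8],"twist":[0,0,0]},{"gripper":2,"travel":[0,0,-10],"twist":[0,0,0]},{"gripper":2,"travel":[0,0,-12],"twist":[0,0,0]},{"gripper":2,"travel":[0,0,-12],"twist":[0,0,0]},{"gripper":2,"travel":[0,0,-12],"twist":[0,0,0]},{"gripper":2,"travel":[0,0,-12],"twist":[0,0,0]},{"gripper":2,"travel":[0,0,-10],"twist":[0,0,0]},{"gripper":2,"travel":[0,0,-8],"twist":[0,0,0]},{"gripper":2,"travel":[0,0,-5],"twist":[0,0,0]},{"gripper":2,"travel":[0,0,-4],"twist":[0,0,0]},{"gripper":2,"travel":[0,0,0],"twist":[0,0,0]}]'
```

```text
[ 0.5236 -0.0382  0.266 ] [ 0.5201 -0.0367  0.266 ]
A [ 0.4731 -0.0947  0.268 ] end [ 0.4975 -0.008   0.268 ]
[-0.6, -15.9, 0.0] [-0.0002, -0.0, 0.0329]
[-1.1, -15.9, 0.0] [-0.0002, -0.0, 0.0329]
[-1.6, -15.8, 0.0] [-0.0002, -0.0, 0.0329]
[-2.2, -15.8, 0.0] [-0.0002, -0.0, 0.0329]
[-2.7, -15.7, 0.0] [-0.0002, -0.0, 0.0329]
[-3.2, -15.6, 0.0] [-0.0002, -0.0, 0.0329]
[-3.7, -15.5, 0.0] [-0.0002, -0.0, 0.0329]
[-4.2, -15.3, 0.0] [-0.0002, -0.0, 0.0329]
[-4.7, -15.2, 0.0] [-0.0002, -0.0, 0.0329]
[-5.2, -15.0, 0.0] [-0.0002, -0.0, 0.0329]
[-5.7, -14.8, 0.0] [-0.0002, -0.0, 0.0329]
[-6.2, -14.6, 0.0] [-0.0002, -0.0, 0.0329]
[-6.7, -14.4, 0.0] [-0.0002, -0.0, 0.0329]
[-7.1, -14.2, 0.0] [-0.0002, -0.0, 0.0329]
[-0.0, -10.0, 0.0] [0.0, 0.0, 0.0]
[-0.0, -10.0, 0.0] [0.0, 0.0, 0.0]
[-0.0, -10.0, 0.0] [0.0, 0.0, 0.0]
[-0.0, -10.0, 0.0] [0.0, 0.0, 0.0]
[-0.0, -10.0, 0.0] [0.0, 0.0, 0.0]
[-0.0, -10.0, 0.0] [0.0, 0.0, 0.0]
[-0.0, -10.0, 0.0] [0.0, 0.0, 0.0]
[-0.0, -10.0, 0.0] [0.0, 0.0, 0.0]
[-0.0, -10.0, 0.0] [0.0, 0.0, 0.0]
time: 17.62
ee_pos: [0.5228, -0.312, 0.268]
tcp_rot: [-179.8, -0.0, 10.7]
wrist_force: [-0.5, 0.6, -6.1]
opening: 0.0042
grasp_force: 105.0
```

```bash
python3 -m crank '[{"gripper":2,"travel":[0,-5,0],"twist":[0,0,0.01]},{"gripper":2,"travel":[-0.5,-11,0],"twist":[0,0,0.023]},{"gripper":2,"travel":[-1,-16,0],"twist":[0,0,0.033]},{"gripper":2,"travel":[-1.5,-16,0],"twist":[0,0,0.033]},{"gripper":2,"travel":[-2,-16,0],"twist":[0,0,0.033]},{"gripper":2,"travel":[-2.5,-16,0],"twist":[0,0,0.033]},{"gripper":2,"travel":[-3,-15.5,0],"twist":[0,0,0.033]},{"gripper":2,"travel":[-3.5,-15.5,0],"twist":[0,0,0.033]},{"gripper":2,"travel":[-4,-15.5,0],"twist":[0,0,0.033]},{"gripper":2,"travel":[-4.5,-15,0],"twist":[0,0,0.033]},{"gripper":2,"travel":[-5,-15,0],"twist":[0,0,0.033]},{"gripper":2,"travel":[-5.5,-15,0],"twist":[0,0,0.033]}]'
python3 -m crank '[{"gripper":2,"travel":[-6,-15,0],"twist":[0,0,0.033]},{"gripper":2,"travel":[-6.5,-14.5,0],"twist":[0,0,0.033]},{"gripper":2,"travel":[-5,-10,0],"twist":[0,0,0.033]},{"gripper":2,"travel":[-3,-5,0],"twist":[0,0,0.02]},{"gripper":2,"travel":[0,0,0],"twist":[0,0,0]},{"gripper":2,"travel":[0,0,0],"twist":[0,0,0]}]'
python3 - <<'E'
from h import *
np.set_printoptions(precision=4,suppress=True)
p,R=cur();print(R.as_euler("xyz",degrees=True)[2]);R1=tool(-15.7)
plan(p,R,[.4731,-.0947,.268],R1,1)
t=bot.camera("top");s=bot.camera("side");np.save("pics/t4.npy",t);np.save("pics/s4.npy",s)
m=bot.camera("wrist");
a=cv2.resize(t[150:300,240:440],(400,300),interpolation=cv2.INTER_CUBIC);b=cv2.resize(s[90:240,190:390],(400,300),interpolation=cv2.INTER_CUBIC)
cv2.imwrite("pics/hook.png",np.vstack([np.hstack([a,b]),np.hstack([cv2.resize(m,(400,300)),b*0])])[:,:,::-1])
E
```

```text
time: 19.12
ee_pos: [0.4852, -0.1391, 0.2685]
tcp_rot: [-179.8, 0.0, -10.2]
wrist_force: [-0.5, 0.0, -4.2]
opening: 0.004
grasp_force: 104.9
time: 19.88
ee_pos: [0.4685, -0.1183, 0.2686]
tcp_rot: [-178.7, 0.1, -14.9]
wrist_force: [0.3, -0.6, -5.3]
opening: 0.0039
grasp_force: 104.9
-14.899026783979584
[-1.6, -24.0, 1.2] [-0.0225, 0.0017, 0.014]
```

Run:
```python
from h import *
o=bot.get_obs();print(o)
```

```text
{'time': 20.025, 'q': array([-14.90546292,  -3.07140841,   6.09579892,  99.2715695 ,
         1.29411928, 179.95195407]), 'qd': array([ 0.10487037, -0.1436631 ,  0.05070535,  0.10234412,  0.06553455,
       -0.03705696]), 'joint_efforts': array([-9.77388723e-02, -4.54478896e+01,  4.88833344e+01, -1.45989521e-01,
        1.49880331e-01,  2.29601665e-04]), 'ee_pos': array([ 0.46853042, -0.11805337,  0.2685621 ]), 'tcp_rot': array([-1.78705794e+02,  1.03277020e-01, -1.48574292e+01]), 'wrist_force': array([-0.28869694,  0.29245124, -5.06048805]), 'torque': array([-0.02684612,  0.22128513, -0.03232983]), 'grasp_force': 104.91732090711594, 'opening': 0.004499890336272526}
```

View pics/hook.png

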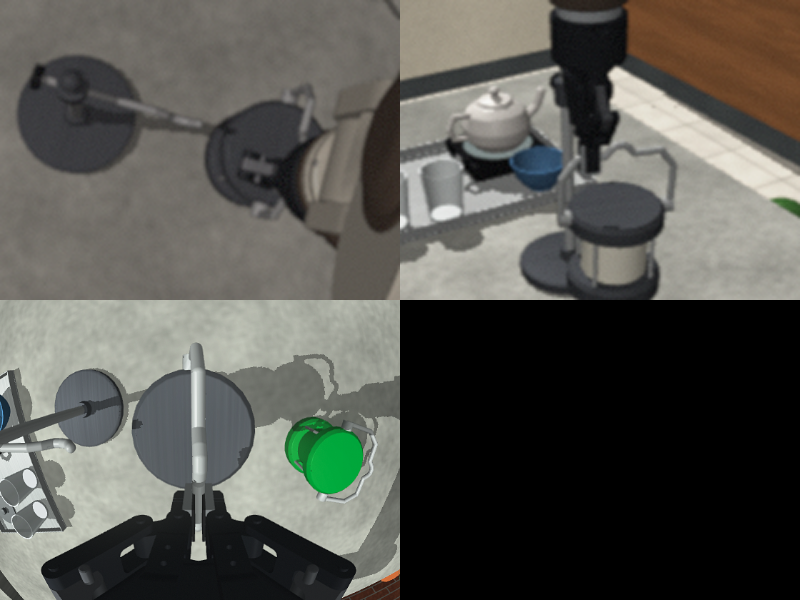

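The last joint is at its 180° limit, so tool yaw −15.7° is unreachable near the hook. Otherwise all is well: the lantern hangs level and upright in the gripper, and the wrist view shows the hook tip at full-size px (98,203). I'll back off and turn about 180° the other way (tool yaw 164.3°), since the bail is symmetric.

Run:
```python
from h import *
np.set_printoptions(precision=4,suppress=True)
c=bot.calibration("wrist");T=c["camera_from_world"];f=210/np.tan(np.radians(c["vfov"]/2))
v=np.array([98-c["cx"],203-c["cy"]]);r=np.linalg.norm(v);th=r/f
d=T[:3,:3].T@np.r_[v/r*np.sin(th),np.cos(th)];o=-T[:3,:3].T@T[:3,3]
for z in(.25,.266):print("tip wrist",o+d*(z-o[2])/d[2])
o2,d2=ray("top",340,212.5);s=np.linalg.lstsq(np.c_[d,-d2],o2-o,rcond=None)[0];print(o+s[0]*d,o2+s[1]*d2)
p,R=cur();a=np.radians(-105.7);h=np.array([np.cos(a),np.sin(a),0])
print("back 60:",(R.inv().apply(.06*h)*1e3).round(1))
```

```text
tip wrist [ 0.5247 -0.0247  0.25  ]
tip wrist [ 0.5263 -0.0363  0.266 ]
[ 0.5265 -0.0373  0.2675] [ 0.5235 -0.038   0.2673]
back 60: [-0.9 60.  -1.4]
```

```bash
python3 -m crank '[{"gripper":2,"travel":[0,6,0],"twist":[0,0,0]},{"gripper":2,"travel":[0,12,0],"twist":[0,0,-0.03]},{"gripper":2,"travel":[0,14,0],"twist":[0,0,-0.06]},{"gripper":2,"travel":[0,14,0],"twist":[0,0,-0.09]},{"gripper":2,"travel":[0,8,0],"twist":[0,0,-0.12]},{"gripper":2,"travel":[0,0,0],"twist":[0,0,-0.15]},{"gripper":2,"travel":[0,0,0],"twist":[0,0,-0.15]},{"gripper":2,"travel":[0,0,0],"twist":[0,0,-0.15]},{"gripper":2,"travel":[0,0,0],"twist":[0,0,-0.15]},{"gripper":2,"travel":[0,0,0],"twist":[0,0,-0.15]},{"gripper":2,"travel":[0,0,0],"twist":[0,0,-0.15]},{"gripper":2,"travel":[0,0,0],"twist":[0,0,-0.15]}]'
python3 -m crank '[{"gripper":2,"travel":[0,0,0],"twist":[0,0,-0.15]},{"gripper":2,"travel":[0,0,0],"twist":[0,0,-0.15]},{"gripper":2,"travel":[0,0,0],"twist":[0,0,-0.15]},{"gripper":2,"travel":[0,0,0],"twist":[0,0,-0.15]},{"gripper":2,"travel":[0,0,0],"twist":[0,0,-0.15]},{"gripper":2,"travel":[0,0,0],"twist":[0,0,-0.15]},{"gripper":2,"travel":[0,0,0],"twist":[0,0,-0.15]},{"gripper":2,"travel":[0,0,0],"twist":[0,0,-0.15]},{"gripper":2,"travel":[0,0,0],"twist":[0,0,-0.15]},{"gripper":2,"travel":[0,0,0],"twist":[0,0,-0.15]},{"gripper":2,"travel":[0,0,0],"twist":[0,0,-0.12]},{"gripper":2,"travel":[0,0,0],"twist":[0,0,-0.06]}]'
python3 - <<'E'
from h import *
np.set_printoptions(precision=4,suppress=True)
o=bot.get_obs();print(o["q"].round(1),o["torque"])
p,R=cur();print(p,R.as_euler("xyz",degrees=True))
a=np.radians(-104.8);h=np.array([np.cos(a),np.sin(a),0]);U=np.array([.5293,-.0172,0])
R1=tool(165.2);tx=R1.as_matrix()[:,0]
end=U-.0317*tx+[0,0,.268];A=end+.10*h;print(A,end)
plan(p,R,A,R1,6)
plan(A,R1,end,R1,1)
E
```

```text
time: 21.52
ee_pos: [0.4577, -0.1711, 0.2675]
tcp_rot: [-179.6, -1.2, 62.8]
wrist_force: [-0.0, 0.4, -4.9]
opening: 0.0043
grasp_force: 105.0
time: 23.02
ee_pos: [0.4578, -0.1711, 0.2675]
tcp_rot: [178.7, -0.2, 158.9]
wrist_force: [0.1, 0.0, -4.7]
opening: 0.0041
grasp_force: 105.0
[-21.2  -2.2   6.8  99.2   1.3  -0.2] [-0.1212 -0.1781 -0.0178]
[ 0.4578 -0.1711  0.2675] [178.7285  -0.211  158.9303]
[ 0.5344 -0.122   0.268 ] [ 0.5599 -0.0253  0.268 ]
[-9.0, 12.2, 0.2] [0.0037, -0.0004, -0.0182]
[-9.2, 12.1, 0.1] [0.0037, -0.0004, -0.0182]
[-9.4, 11.9, 0.1] [0.0037, -0.0004, -0.0182]
[-9.6, 11.7, 0.0] [0.0037, -0.0004, -0.0182]
[-9.8, 11.5, -0.0] [0.0037, -0.0004, -0.0182]
[-10.1, 11.4, -0.0] [0.0037, -0.0004, -0.0182]
[0.0, 100.0, 0.0] [0.0, 0.0, 0.0]
```

```bash
python3 -m crank '[{"gripper":2,"travel":[-4,6,0],"twist":[0.002,0,-0.01]},{"gripper":2,"travel":[-8,10,0],"twist":[0.004,0,-0.018]},{"gripper":2,"travel":[-9,12,0],"twist":[0.004,0,-0.018]},{"gripper":2,"travel":[-9.5,12,0],"twist":[0.004,0,-0.018]},{"gripper":2,"travel":[-9.5,11.5,0],"twist":[0.004,0,-0.018]},{"gripper":2,"travel":[-9,10,0],"twist":[0.004,0,-0.018]},{"gripper":2,"travel":[-5,6,0],"twist":[0,0,-0.01]},{"gripper":2,"travel":[-3,3.5,0],"twist":[0,0,0]},{"gripper":2,"travel":[0,0,0],"twist":[0,0,0]},{"gripper":2,"travel":[0,0,0],"twist":[0,0,0]}]'
python3 - <<'E'
from h import *
np.set_printoptions(precision=4,suppress=True)
p,R=cur();R1=tool(165.2);print(p,R.as_euler("xyz",degrees=True));end=[.5599,-.0253,.268];plan(p,R,end,R1,1)
s=bot.camera("side");t=bot.camera("top");np.save("pics/s5.npy",s);np.save("pics/t5.npy",t)
# bright rod pixels near predicted dip in side view
d=p+R.apply([.0317,0,0])+[0,0,.0287];print("dip pred",d,proj("side",d),proj("top",d))
u,v=proj("side",d).astype(int);g=s[v-10:v+11,u-12:u+13].min(2);print(g)
E
```

```text
time: 24.28
ee_pos: [0.5339, -0.1215, 0.2683]
tcp_rot: [180.0, -0.2, 165.0]
wrist_force: [0.3, 0.6, -5.3]
opening: 0.0044
grasp_force: 104.9
[ 0.5339 -0.1215  0.2683] [179.9692  -0.1657 165.0474]
[-0.3, 99.6, 0.3] [0.0005, -0.0029, -0.0027]
dip pred [ 0.5032 -0.1133  0.297 ] [297.3 159. ] [382.9 223. ]
[[149 149 149 146 150 151 153 156 154 151 150 150 150 151 149 151 151 144
  101  50  17  13  12  14  19]
 [147 148 148 145 150 148 150 150 147 148 146 147 148 149 149 149 150 148
  117  66  27  12  19  15  16]
 [146 151 150 150 150 145 147 145 145 147 147 147 147 150 149 150 151 152
  139  95  50  27  18  18  15]
 [144 154 152 149 150 148 145 145 144 145 146 146 149 150 151 151 149 149
  148 124  84  46  22  17  14]
 [142 155 154 153 147 148 147 146 143 146 146 147 150 151 151 151 151 152
  148 135  97  54  24  18  15]
 [141 158 160 152 152 151 149 150 147 146 148 148 151 155 153 154 152 149
  154 137  93  44  21  14  15]
 [142 161 158 148 150 156 155 153 151 150 148 155 153 155 156 153 154 153
  152 138  91  44  31  37  32]
 [136 133 130 127 140 152 152 154 154 153 152 152 156 154 153
[... 709 characters left out ...]
17 139 149 155 155 148 131 113 100  96
   99 116 118 105  91  88  55]
 [160 161 158 151 135 116 104 114 139 154 156 156 155 153 149 140 120  99
   99  96  89  79  87  84  57]
 [155 149 145 134 120 106 113 135 150 158 158 160 158 157 154 151 140 120
  112  97  68  55  78  85  57]
 [126 120 116 108 105 109 135 149 154 155 155 155 156 155 152 151 152 152
  145 124  81  52  74  82  57]
 [101 100 101 103 109 123 143 150 147 151 152 155 154 153 152 155 157 159
  158 145 100  63  76  85  57]
 [107 114 121 134 140 143 147 144 145 148 151 153 155 157 154 156 156 158
  161 154 122  87  82  86  59]
 [139 145 148 151 149 148 147 146 148 150 150 152 156 158 159 158 158 158
  157 157 146 124 104  89  76]]
```

The rod peak shows at side (298,160.8), within 2 px of prediction. So the dip is at about z 0.295, above the hook tip, with the cap below the hook. Slide in.

```bash
python3 -m crank '[{"gripper":2,"travel":[0,4,0],"twist":[0,0,0]},{"gripper":2,"travel":[0,8,0],"twist":[0,0,0]},{"gripper":2,"travel":[0,9,0],"twist":[0,0,0]},{"gripper":2,"travel":[0,9,0],"twist":[0,0,0]},{"gripper":2,"travel":[0,9,0],"twist":[0,0,0]},{"gripper":2,"travel":[0,9,0],"twist":[0,0,0]}]'
python3 -m crank '[{"gripper":2,"travel":[0,9,0],"twist":[0,0,0]},{"gripper":2,"travel":[0,9,0],"twist":[0,0,0]},{"gripper":2,"travel":[0,9,0],"twist":[0,0,0]},{"gripper":2,"travel":[0,9,0],"twist":[0,0,0]},{"gripper":2,"travel":[0,8,0],"twist":[0,0,0]},{"gripper":2,"travel":[0,5,0],"twist":[0,0,0]},{"gripper":2,"travel":[0,2.5,0],"twist":[0,0,0]},{"gripper":2,"travel":[0,0,0],"twist":[0,0,0]},{"gripper":2,"travel":[0,0,0],"twist":[0,0,0]},{"gripper":2,"travel":[0,0,0],"twist":[0,0,0]}]'
python3 - <<'E'
from h import *
np.set_printoptions(precision=4,suppress=True)
p,R=cur();print(p,bot.get_obs()["wrist_force"],R.as_euler("xyz",degrees=True))
t=bot.camera("top");s=bot.camera("side");np.save("pics/s6.npy",s);np.save("pics/t6.npy",t)
d=p+R.apply([.0317,0,0])+[0,0,.026];print(d,"dip",proj("side",d),"trough",proj("side",np.array([.5293,-.0172,.254])),"tip",proj("side",np.array([.524,-.0375,.267])))
u,v=proj("side",d).astype(int)
print(u,v);print("\n".join(" ".join("%3d"%k for k in r) for r in s[v-12:v+22,u-14:u+13].min(2)))
E
```

```text
time: 25.12
ee_pos: [0.5467, -0.0741, 0.2681]
tcp_rot: [180.0, -0.2, 165.1]
wrist_force: [0.4, -0.1, -5.8]
opening: 0.0042
grasp_force: 104.9
time: 26.38
ee_pos: [0.5597, -0.0253, 0.2682]
tcp_rot: [180.0, -0.2, 165.1]
wrist_force: [0.2, 0.1, -5.5]
opening: 0.0041
grasp_force: 104.9
[ 0.5597 -0.0253  0.2682] [ 0.1785  0.1367 -5.4963] [179.966   -0.1662 165.0545]
[ 0.5291 -0.0171  0.2943] dip [284.3 142.6] trough [284.6 158.2] tip [287.1 156.8]
284 142
 79  83  81  74  64  51  44  59 106 179 207 213 213 214 211 214 216 210 184 145  85  32  15  17  15  18  15
 64  68  57  49  46  40  39  37  77 152 196 210 212 213 213 211 211 209 204 181 117  43  17  19  17  17  14
 44  46  47  41  40  35  33  27  66 135 174 194 205 208 209 208 204 205 199 173 104  40  16  17  15  16  12
 39  40  40  37  35  37  31  26  60 122 154 167 182 189 193 196 200 204 201 177 111  43  17  14  15  17  15
 41  36  39  39  37  36  35  26  55 118 142 149 156 160 168 184 201 208 210 196 142  75  35  18  17  16  16
 40  40  39  38  35  36  30  28  57 118 143 148 146 149 158 168 190 199 206 204 169 120  73  29  12  15  
[... 2326 characters left out ...]
 156 120  97 101 120 146 152 149 153 152 153 151 151
123 105 101  97  93  84  98 133 149 152 149 148 136 133 120  90  73  88 129 150 154 150 150 148 153 153 153
122 104  99 102  91  83  97 129 148 147 148 147 143 124  96  74  76 107 140 152 155 152 153 155 154 155 154
123 104  98 101  93  82  98 128 146 145 150 148 149 141 116 105 109 137 149 154 155 153 153 153 155 155 152
125 107 100  99  93  85  99 130 144 147 150 151 150 150 142 144 144 150 153 154 155 152 155 155 153 152 153
126 106 101  98  93  86 103 133 143 139 138 138 138 139 139 139 138 139 143 145 148 150 151 153 153 153 151
125 107 101  98  92  86 101 123 118 102 101  97  91  82  81  86  87  84  85  97 113 117 125 136 140 144 144
```

The dip is at side (285,144), directly above the hook (tip at (286,157)), so it's lined up. Lower, then feel.

```bash
python3 -m crank '[{"gripper":2,"travel":[0,0,2],"twist":[0,0,0]},{"gripper":2,"travel":[0,0,3],"twist":[0,0,0]},{"gripper":2,"travel":[0,0,3],"twist":[0,0,0]},{"gripper":2,"travel":[0,0,3],"twist":[0,0,0]},{"gripper":2,"travel":[0,0,3],"twist":[0,0,0]},{"gripper":2,"travel":[0,0,2],"twist":[0,0,0]},{"gripper":2,"travel":[0,0,1],"twist":[0,0,0]},{"gripper":2,"travel":[0,0,1],"twist":[0,0,0]},{"gripper":2,"travel":[0,0,0],"twist":[0,0,0]}]'
for i in 1 ; do python3 -m crank '[{"gripper":2,"travel":[0,0,0.5],"twist":[0,0,0]},{"gripper":2,"travel":[0,0,0.5],"twist":[0,0,0]},{"gripper":2,"travel":[0,0,0.5],"twist":[0,0,0]},{"gripper":2,"travel":[0,0,0.5],"twist":[0,0,0]}]'; done
```

```text
time: 27.6
ee_pos: [0.5597, -0.0251, 0.2502]
tcp_rot: [180.0, -0.2, 165.1]
wrist_force: [-0.9, 0.5, -6.1]
opening: 0.0041
grasp_force: 104.9
time: 28.1
ee_pos: [0.5597, -0.0251, 0.2481]
tcp_rot: [180.0, -0.2, 165.1]
wrist_force: [-0.1, -0.8, -6.4]
opening: 0.0038
grasp_force: 104.9
```

```bash
python3 -m crank '[{"gripper":2,"travel":[0,0,0.5],"twist":[0,0,0]},{"gripper":2,"travel":[0,0,0.5],"twist":[0,0,0]},{"gripper":2,"travel":[0,0,0.5],"twist":[0,0,0]},{"gripper":2,"travel":[0,0,0.5],"twist":[0,0,0]}]'; python3 -c "
from workcell import bot
o=bot.get_obs();print(o['wrist_force'],o['torque'])"
```

```text
time: 28.6
ee_pos: [0.5597, -0.0251, 0.2461]
tcp_rot: [180.0, -0.2, 165.1]
wrist_force: [-0.1, 0.1, -5.6]
opening: 0.0042
grasp_force: 104.9
[-0.12024157  0.10256498 -5.59136623] [-0.00060608 -0.13540694  0.00606791]
```

```bash
python3 -m crank '[{"gripper":2,"travel":[0,0,1],"twist":[0,0,0]},{"gripper":2,"travel":[0,0,1],"twist":[0,0,0]},{"gripper":2,"travel":[0,0,1],"twist":[0,0,0]},{"gripper":2,"travel":[0,0,0.5],"twist":[0,0,0]},{"gripper":2,"travel":[0,0,0.5],"twist":[0,0,0]},{"gripper":2,"travel":[0,0,0.5],"twist":[0,0,0]},{"gripper":2,"travel":[0,0,0.5],"twist":[0,0,0]}]'; python3 -c "
from workcell import bot
o=bot.get_obs();print(o['wrist_force'],o['torque'])"
```

```text
time: 29.48
ee_pos: [0.5597, -0.0251, 0.2411]
tcp_rot: [180.0, -0.2, 165.1]
wrist_force: [-1.2, 0.6, -5.9]
opening: 0.0045
grasp_force: 104.9
[-1.16075546  0.55885923 -5.93412671] [-0.0561418  -0.2183238   0.01348409]
```

```bash
python3 -m crank '[{"gripper":2,"travel":[0,0,0.5],"twist":[0,0,0]},{"gripper":2,"travel":[0,0,0.5],"twist":[0,0,0]},{"gripper":2,"travel":[0,0,0],"twist":[0,0,0]}]'; python3 -c "
from workcell import bot
o=bot.get_obs();print(o['wrist_force'],o['torque'])"
```

```text
time: 29.85
ee_pos: [0.5597, -0.0251, 0.2401]
tcp_rot: [180.0, -0.2, 165.1]
wrist_force: [-0.4, -0.1, -5.4]
opening: 0.0041
grasp_force: 104.9
[-0.35417729 -0.05972812 -5.39774234] [-0.02330733 -0.15149045  0.00548967]
```

```bash
python3 -m crank '[{"gripper":2,"travel":[0,0,0.5],"twist":[0,0,0]},{"gripper":2,"travel":[0,0,0.5],"twist":[0,0,0]},{"gripper":2,"travel":[0,0,0],"twist":[0,0,0]}]'
```

```text
time: 30.22
ee_pos: [0.5597, -0.0251, 0.2391]
tcp_rot: [180.0, -0.2, 165.1]
wrist_force: [-0.1, 0.7, -5.7]
opening: 0.0043
grasp_force: 104.9
```

```bash
python3 -m crank '[{"gripper":2,"travel":[0,0,0.5],"twist":[0,0,0]},{"gripper":2,"travel":[0,0,0.5],"twist":[0,0,0]},{"gripper":2,"travel":[0,0,0],"twist":[0,0,0]}]'
```

```text
time: 30.6
ee_pos: [0.5597, -0.0251, 0.2381]
tcp_rot: [180.0, -0.2, 165.1]
wrist_force: [-0.2, 0.8, -5.6]
opening: 0.0042
grasp_force: 104.9
```

```bash
python3 -m crank '[{"gripper":2,"travel":[0,0,0.5],"twist":[0,0,0]},{"gripper":2,"travel":[0,0,0.5],"twist":[0,0,0]},{"gripper":2,"travel":[0,0,0],"twist":[0,0,0]}]'
```

```text
time: 30.98
ee_pos: [0.5597, -0.025, 0.2371]
tcp_rot: [180.0, -0.2, 165.1]
wrist_force: [0.3, 0.4, -5.9]
opening: 0.0045
grasp_force: 104.9
```

```bash
python3 -m crank '[{"gripper":2,"travel":[0,0,0.5],"twist":[0,0,0]},{"gripper":2,"travel":[0,0,0.5],"twist":[0,0,0]},{"gripper":2,"travel":[0,0,0],"twist":[0,0,0]}]'
```

```text
time: 31.35
ee_pos: [0.5597, -0.025, 0.2361]
tcp_rot: [180.0, -0.2, 165.1]
wrist_force: [-0.4, 0.3, -5.1]
opening: 0.0043
grasp_force: 104.9
```

```bash
python3 -m crank '[{"gripper":2,"travel":[0,0,0.5],"twist":[0,0,0]},{"gripper":2,"travel":[0,0,0],"twist":[0,0,0]}]'
```

```text
time: 31.6
ee_pos: [0.5597, -0.0251, 0.2356]
tcp_rot: [180.0, -0.2, 165.1]
wrist_force: [-0.0, -0.3, -5.9]
opening: 0.0045
grasp_force: 104.9
```

```bash
python3 -m crank '[{"gripper":2,"travel":[0,0,0.5],"twist":[0,0,0]},{"gripper":2,"travel":[0,0,0],"twist":[0,0,0]}]'
```

```text
time: 31.85
ee_pos: [0.5597, -0.025, 0.2352]
tcp_rot: [180.0, -0.2, 165.1]
wrist_force: [-0.5, 1.2, -6.3]
opening: 0.0041
grasp_force: 104.9
```

```bash
python3 -m crank '[{"gripper":2,"travel":[0,0,0.5],"twist":[0,0,0]},{"gripper":2,"travel":[0,0,0],"twist":[0,0,0]}]'|grep -E "pos|force"
```

```text
ee_pos: [0.5597, -0.0251, 0.2348]
wrist_force: [0.0, -0.2, -3.6]
grasp_force: 104.8
```

```bash
python3 -m crank '[{"gripper":2,"travel":[0,0,0.5],"twist":[0,0,0]},{"gripper":2,"travel":[0,0,0],"twist":[0,0,0]}]'|grep -E "pos|force"
```

```text
ee_pos: [0.5598, -0.0251, 0.2345]
wrist_force: [0.6, 0.1, -1.6]
grasp_force: 105.0
```

```bash
python3 -m crank '[{"gripper":2,"travel":[0,0,0.5],"twist":[0,0,0]},{"gripper":2,"travel":[0,0,0],"twist":[0,0,0]}]'|grep -E "pos|force"
```

```text
ee_pos: [0.5599, -0.0251, 0.234]
wrist_force: [0.3, -1.1, 1.1]
grasp_force: 105.2
```

```bash
python3 -m crank '[{"gripper":2,"travel":[0,0,0.5],"twist":[0,0,0]},{"gripper":2,"travel":[0,0,0],"twist":[0,0,0]}]'|grep -E "pos|force"
```

```text
ee_pos: [0.5598, -0.0251, 0.2336]
wrist_force: [0.9, -0.8, 3.7]
grasp_force: 105.6
```

Contact: the load moved to the hook over about 1.5 mm, with the trough near 0.253 as seen. I'll ease back up 0.7 mm so the hook carries just the lantern, then release gently.

```bash
python3 -m crank '[{"gripper":2,"travel":[0,0,-0.4],"twist":[0,0,0]},{"gripper":2,"travel":[0,0,-0.3],"twist":[0,0,0]},{"gripper":2,"travel":[0,0,0],"twist":[0,0,0]},{"gripper":2,"travel":[0,0,0],"twist":[0,0,0]}]'
python3 -m crank '[{"gripper":2,"travel":[0,0,0],"twist":[0,0,0]},{"gripper":2,"travel":[0,0,0],"twist":[0,0,0]},{"gripper":2,"travel":[0,0,0],"twist":[0,0,0]}]' 20
python3 -c "
from workcell import bot
o=bot.get_obs();print(o['wrist_force'],o['torque'])"
```

```text
time: 33.35
ee_pos: [0.5597, -0.0251, 0.2338]
tcp_rot: [180.0, -0.2, 165.1]
wrist_force: [1.0, -0.6, 1.3]
opening: 0.0042
grasp_force: 105.4
time: 33.72
ee_pos: [0.5597, -0.0251, 0.2339]
tcp_rot: [180.0, -0.2, 165.1]
wrist_force: [1.7, -0.3, 0.8]
opening: 0.0043
grasp_force: 105.4
[ 1.68383032 -0.26492931  0.83299145] [-0.14529257 -0.40945677 -0.01137638]
```

```bash
python3 -m crank '[{"gripper":2,"travel":[-0.5,0,0],"twist":[0,0,0]},{"gripper":2,"travel":[-0.5,0,0],"twist":[0,0,0]},{"gripper":2,"travel":[0,0,0],"twist":[0,0,0]},{"gripper":2,"travel":[0,0,0],"twist":[0,0,0]}]' 20
python3 -c "
from workcell import bot
o=bot.get_obs();print(o['wrist_force'],o['torque'])"
```

```text
time: 34.22
ee_pos: [0.5606, -0.0253, 0.2336]
tcp_rot: [180.0, -0.2, 165.1]
wrist_force: [1.4, 0.3, -0.3]
opening: 0.0041
grasp_force: 105.4
[ 1.44839556  0.29069906 -0.28237066] [ 0.01803084 -0.17753843  0.01677704]
```

```bash
python3 -m crank '[{"gripper":2,"travel":[-0.6,0,0],"twist":[0,0,0]},{"gripper":2,"travel":[0,0,0],"twist":[0,0,0]},{"gripper":5,"travel":[0,0,0],"twist":[0,0,0]},{"gripper":6,"travel":[0,0,0],"twist":[0,0,0]},{"gripper":7,"travel":[0,0,0],"twist":[0,0,0]},{"gripper":7.5,"travel":[0,0,0],"twist":[0,0,0]}]' 20
python3 -c "
from workcell import bot
o=bot.get_obs();print(o['wrist_force'],o['torque'])"
```

```text
time: 34.98
ee_pos: [0.5612, -0.0255, 0.2339]
tcp_rot: [180.0, -0.2, 165.1]
wrist_force: [-1.2, -0.2, -1.7]
opening: 0.0071
grasp_force: 7.9
[-1.1663596  -0.19976531 -1.70290779] [-0.00162942 -0.14169806 -0.03395411]
```

```bash
python3 -m crank '[{"gripper":7.5,"travel":[0,0,0.3],"twist":[0,0,0]},{"gripper":8,"travel":[0,0,0],"twist":[0,0,0]},{"gripper":8.5,"travel":[0,0,0],"twist":[0,0,0]},{"gripper":9,"travel":[0,0,0],"twist":[0,0,0]},{"gripper":10,"travel":[0,0,0],"twist":[0,0,0]},{"gripper":12,"travel":[0,0,0],"twist":[0,0,0]},{"gripper":16,"travel":[0,0,0],"twist":[0,0,0]},{"gripper":22,"travel":[0,0,0],"twist":[0,0,0]},{"gripper":30,"travel":[0,0,0],"twist":[0,0,0]},{"gripper":30,"travel":[0,0,0],"twist":[0,0,0]}]' 20
python3 - <<'E'
from h import *
np.set_printoptions(precision=4,suppress=True)
o=bot.get_obs();print(o["wrist_force"],o["torque"])
s=[bot.camera("side") for _ in range(2)];t=bot.camera("top")
np.save("pics/s7.npy",s[1]);print(np.abs(s[0].astype(int)-s[1]).max())
m=((t.max(2)<75)).astype(np.uint8)
u,v=proj("side",np.array([.5293,-.0172,.262])).astype(int);print(u,v)
print("\n".join(" ".join("%3d"%k for k in r) for r in s[1][v-10:v+14,u-22:u+16].min(2)))
E
```

```text
time: 36.22
ee_pos: [0.5612, -0.0254, 0.2336]
tcp_rot: [180.0, -0.2, 165.1]
wrist_force: [-0.4, -0.5, 0.7]
opening: 0.03
grasp_force: 0.0
[-0.4333 -0.4715  0.7156] [-0.0046 -0.0202  0.0107]
11
284 155
154 151 151 149 152 154 154 147 119  98 102 100  90  83 103 137 169 182 172 161 153 153 154 156 157 160 154 114  60  28  18  13  18  18  18  18  18  17
149 148 147 145 148 147 148 143 117 100 100  97  89  86 112 128 149 175 181 163 146 151 152 154 154 158 154 127  89  56  31  18  12  13  16  20  17  13
147 144 143 140 142 141 142 137 115  99 100  97  87  82 107 128 135 156 177 171 150 145 153 152 155 156 158 148 125  90  48  22  15  14  16  15  16  15
142 142 142 140 137 136 139 136 113 100 102 100  88  83 108 131 133 137 159 169 156 146 149 155 153 153 153 151 126  78  35  20  11  14  19  21  17  12
143 139 141 139 141 136 137 133 114 103  98  97  93  86 109 137 143 133 142 162 157 138 141 147 148 148 149 144 120  65  25  13  16  16  16  18  17  15
139 140 142 140 137 135 136 134 114 104 100  98  90  85 111 137 149 144 143 156 158 145 142 147 148 149 148 147 119  66  24  19  14  14  18
[... 2048 characters left out ...]
 130 146 150 151 149 151 152 152 151 151 149 149 150 151 154 155 152 132 105  89  60  28  14
118 119  99  73  56  48  53  74  99 100 103 102  94  87  99 129 144 147 149 150 148 150 149 150 152 151 150 152 151 156 155 151 136 107  89  61  34  23
121 106  82  59  50  46  50  54  70  88  97 101  92  87  98 127 140 144 148 149 152 150 149 153 154 151 152 153 156 150 152 156 146 121  95  73  61  58
115  92  67  50  50  50  49  49  62  83  97 103  97  88  98 125 140 145 145 150 150 150 151 147 152 151 152 154 151 150 147 148 146 131 115 105 101 105
 99  73  54  50  47  48  51  50  62  83  98  97  96  87  92 120 136 142 145 150 150 149 149 145 149 150 149 150 146 147 146 148 146 146 138 135 137 143
```

Released; the dip sits on the hook at side (285,156) with zero finger force. Retreat straight up.

```bash
python3 -m crank '[{"gripper":42,"travel":[0,0,0],"twist":[0,0,0]},{"gripper":42,"travel":[0,0,0],"twist":[0,0,0]},{"gripper":42,"travel":[0,0,-4],"twist":[0,0,0]},{"gripper":42,"travel":[0,0,-8],"twist":[0,0,0]},{"gripper":42,"travel":[0,0,-12],"twist":[0,0,0]},{"gripper":42,"travel":[0,0,-16],"twist":[0,0,0]},{"gripper":42,"travel":[0,0,-16],"twist":[0,0,0]},{"gripper":42,"travel":[0,0,-16],"twist":[0,0,0]},{"gripper":42,"travel":[0,0,-16],"twist":[0,0,0]},{"gripper":42,"travel":[0,0,-12],"twist":[0,0,0]},{"gripper":42,"travel":[0,0,-6],"twist":[0,0,0]},{"gripper":42,"travel":[0,0,0],"twist":[0,0,0]}]'
python3 -m crank '[{"gripper":42,"travel":[0,0,0],"twist":[0,0,0]},{"gripper":42,"travel":[0,0,0],"twist":[0,0,0]},{"gripper":42,"travel":[0,0,0],"twist":[0,0,0]},{"gripper":42,"travel":[0,0,0],"twist":[0,0,0]},{"gripper":42,"travel":[0,0,0],"twist":[0,0,0]},{"gripper":42,"travel":[0,0,0],"twist":[0,0,0]},{"gripper":42,"travel":[0,0,0],"twist":[0,0,0]},{"gripper":42,"travel":[0,0,0],"twist":[0,0,0]},{"gripper":42,"travel":[0,0,0],"twist":[0,0,0]},{"gripper":42,"travel":[0,0,0],"twist":[0,0,0]},{"gripper":42,"travel":[0,0,0],"twist":[0,0,0]},{"gripper":42,"travel":[0,0,0],"twist":[0,0,0]}]'
python3 - <<'E'
from h import *
s0=np.load("pics/s7.npy").astype(int)
S=[]
for i in range(8):S.append(bot.camera("side").astype(int))
print([np.abs(S[i]-S[0])[120:260,230:340].mean().round(2) for i in range(8)],[int((np.abs(S[i]-S[0])[150:260,230:340].max(2)>25).sum()) for i in range(8)])
E
```

```text
time: 37.88
ee_pos: [0.5617, -0.0256, 0.3401]
tcp_rot: [180.0, -0.1, 165.1]
wrist_force: [-0.6, 0.1, -0.3]
opening: 0.0422
grasp_force: 0.0
time: 39.38
ee_pos: [0.5615, -0.0256, 0.3396]
tcp_rot: [180.0, -0.2, 165.1]
wrist_force: [0.8, 1.0, -0.3]
opening: 0.0419
grasp_force: 0.0
[np.float64(0.0), np.float64(1.4), np.float64(1.41), np.float64(1.41), np.float64(1.4), np.float64(1.41), np.float64(1.4), np.float64(1.41)] [0, 0, 0, 0, 0, 0, 0, 0]
```

```bash
python3 -c "
from workcell import bot
print(bot.job_done())"
```

```text
the job is handed in; nothing more can be done
None
```

The lantern is hanging from the hook by the dip of its bail, released and still, with the gripper clear above it, and I've handed the job in at about 40 s; no verdict came back, and I didn't re-measure the tea things, which the arm stayed clear of.

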